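Restock the rotary coffee-pod magazine

ROBOT

A 7-joint arm with a two-finger parallel gripper is mounted at the origin on the work surface. World frame = base frame: x ahead of the robot, y to its left, z up, the work surface at z = 0. Lengths are in mm, angles in rad, forces in N, time in s.
With the tool pointing down it reaches from about 350 to 900 mm from the base axis. Payload 19.9 kg.
Tool frame: the origin (TCP) lies on the centre line of the jaws, within the pads' length; the fingertips stand manip.nose_length ahead of it and the grasp point (between the pads) lies 6 mm ahead of it (manip.nose_length is the distance from the TCP to the fingertips, in mm); z points along the fingers, y is the line along which they close (so a half turn about z gives the same grasp; the last joint's range is limited). The gripper opens to 85 mm and grips with 20 to 120 N. Pads are 22 mm wide; open, the fingers measure 114 mm over their backs; the gripper's body (76 mm by 85 mm) begins 54 mm behind the grasp point. The pads swing forward as they close: fully open they stand 13 mm farther back than shut.
Start: joints at [-1.347, 0.417, -0.01, 1.614, 0.005, 1.111, -0.053], TCP at [163.562, 603.201, 256.26] pointing down, gripper open.
Joint ranges: [-2.81, 2.81], [-0.39, 2.02], [-1.27, 1.25], [0.06, 2.57], [-1.19, 4.33], [0.19, 2], [-2.82, 2.82]. Speed limits (rad/s): [1.89, 1.89, 2.39, 2.39, 3.01, 3.01, 3.01].

INTERFACE

Orientations are given as a rotation vector (axis times angle).
In Python, from bench import manip gives the robot as it stands. Calls block until the motion is done:
- manip.goto(position, orientation): joint-space move of the TCP to a pose.
- manip.move_straight(position, orientation=None, rate=150, max_force=None): straight line of the TCP; orientation=None keeps the orientation; rate is the mean speed in mm/s. With max_force (N) it stops when the force on the tool has changed by that much, and returns True; else False.
- manip.movej(angles): joint-space move.
- manip.open_gripper() and manip.close(): open the fingers fully, or close them until they stop; the grip force is fixed at half the most.
- manip.wait(seconds).
- manip.inverse_kinematics(position, orientation): joint angles nearest the present ones, or None.
- manip.camera(name): name is "scene" or "top" or "wrist"; returns a dict with "frame" (384x512x3 uint8, red, green, blue), "fx", "fy", "cx", "cy" (pixels), "pose" (4x4, takes a point from camera to world coordinates). Camera axes: x right, y down, z forward; pixel columns grow to the right and rows downward; lengths in mm; the calibration is good to about 2 mm. The wrist camera is an equidistant fisheye: a pixel r from the principal point sees the ray r / f radians off the axis. A picture is of the moment at which its call begins. There is no depth.
A pose or a line that the arm cannot do raises manip.PlanningError and nothing moves.
- manip.finish_job(): hands the job in, once; it reports no verdict.
Trained networks look in a picture, given as the dict that the camera call returned (one of the last four; its "shot" number tells which), for a name from the list of things; names that differ only in an ending like _2 or _b are one class to them, and where a whole thing is asked for, a point or a joint stands for the part that bears it (a point fixed in the world has none). Each returns a list of dicts, best first, with "conf" (0 to 1); they miss things now and then, are a little off and sometimes report something else, mostly with a low value. They report only what shows in the picture. A call takes as long as a camera call. They do not tell look-alikes from the thing itself.
- manip.outline_of(picture, label): "pixels" (384x512 bool, what is visible of it) and "rect" ([left, top, right, bottom] in pixels, round what is visible of it).
- manip.mark_of(picture, label): "pixel" ([column, row] in pixels: a listed point, or the origin of a listed thing).
Readings, each from a call of its own:
- manip.get_time(): time.
- manip.get_joint_pos(): joint angles.
- manip.get_qd(): joint speeds.
- manip.get_effort(): joint torques, N m.
- manip.get_tcp_pos(): TCP position.
- manip.get_ee_rot(): TCP orientation.
- manip.get_force(): force on the tool from outside, world axes, zero at the start.
- manip.get_wrist_torque(): the same for the moment, N m.
- manip.get_gripper_width(): opening from 0.0 (shut) to 1.0 (fully open).
Only numpy, scipy, OpenCV 4.12 (cv2) and the standard library are available. Lean on these libraries where they do the work, as an engineer would, in place of code of your own. Each camera call takes 0.05 s, during which the arm holds its last target. There are 200 camera calls.

TASK

Restock the coffee-pod magazine: swing the brew arm well clear of the load place, take out the spent brown pod and put it in the black caddy, then load every fresh pod standing on the counter, upright, one per cup, always into the cup at the load place. After each pod but the last, pull up the red index pin, turn the magazine counter-clockwise by one place with it and let the pin spring fully home in the next hole; after the last pod leave that pod at the load place and swing the arm fully back over it. Leave the other things on the counter as they are.

Things in the scene. Friction and masses are not known exactly. Their poses are not given: they have to be found in the camera images.
- carousel: fixed base of the rotary pod magazine: white drum 316 mm across, top 34 mm above the counter; origin at the centre of its underside, on the magazine's turning axis. Its -x side (red mark on the edge, roughly towards the robot) is the load side. Four index holes in its top, 135 mm from the axis, at 210, 270, 330 and 30 degrees counter-clockwise from its +x
- load_place (a point): the fixed load place: centre of the floor of whichever cup is there, 70 mm from the axis at carousel -x, 46 mm up. A fixed clear guard, 84 to 87 mm up, covers carousel x -60 to +60, y -85 to +85 mm (and on to x +92 for |y| below 44) but for a slot (x below +10, |y| below 44 mm) here, so only this cup can be reached: grip with the fingers in line with carousel x
- magazine (a joint): turn of the grey magazine disc, rad, counter-clockwise from above: 0, 1.047 (60 degrees), 2.094, 3.142 = first, second, third, fourth cup at the load place, pin over hole 1, 2, 3, 4; stops just past 0 and 3.142. Light friction (1 N at the knob), but turns only while the pin is out of its hole; play in a hole +-0.012 rad
- pin (a joint): height of the sprung index pin, m: 0 = fully home in a hole, 0.018 = fully out. It sits on the magazine's lug and travels with it. Lift it about 16 mm to turn; spring 4 N at home, 8.5 N fully out. Let go between holes it rides on the drum (about 0.014) and drops in on reaching a hole
- pin_knob (a point): middle of the pin's red round knob, 24 mm across, 27 mm tall (53 to 80 mm above the counter when home), 135 mm from the axis; this point is 66 mm up when home. Lift it straight up, carry it round the axis, lower it and let go. Take it with the fingers in line with the tangent: cups and guard are close on its inner side
- cup0 (a point): centre of the floor of the first cup, on the magazine. Cups are white eight-sided rings, 46 mm across inside, 52 mm outside, rim 12 mm above the floor, 70 mm from the axis; the others follow at 60 degree steps clockwise of it. A pod standing in a cup rises 20 mm above the rim
- cup1 (a point): the same for the second cup
- cup2 (a point): the same for the third cup
- cup3 (a point): the same for the fourth cup
- swing_arm (a joint): turn of the swing arm with the black brew head, rad: 0 = head straight over the load place, grows as the arm swings outward, clockwise from above, about the post; stops at 0 and 1.6; light friction, stays where it is left
- swing_handle (a point): middle of the arm's upright orange round handle, 18 mm across, 38 mm tall (121 to 159 mm above the counter), above the brew head (black, 50 mm across, 93 to 121 mm above the counter), 179 mm from the hinge; this point is 145 mm up
- swing_hinge (a point): point 115 mm up on the arm's upright hinge axis: a post 34 mm across, 121 mm high with the arm's hub
- pod_a: fresh coffee pod, blue, with a bright silver lid: upright cylinder 36 mm across, 32 mm tall, about 20 g; origin at the centre of its underside, z up. May be absent.
- pod_b: fresh coffee pod, red, with a bright silver lid: upright cylinder 36 mm across, 32 mm tall, about 20 g; origin at the centre of its underside, z up. May be absent.
- pod_c: fresh coffee pod, gold, with a bright silver lid: upright cylinder 36 mm across, 32 mm tall, about 20 g; origin at the centre of its underside, z up. May be absent.
- pod_d: fresh coffee pod, green, with a bright silver lid: upright cylinder 36 mm across, 32 mm tall, about 20 g; origin at the centre of its underside, z up. May be absent.
- spent: the spent pod: dark brown with five holes in its lid, same size and origin as the fresh pods; starts in the first cup at the load place, under the brew head
- caddy: black open waste caddy, 100 x 120 x 60 mm (x, y, height), walls 4 mm, fixed; origin at the centre of its underside
- mug: blue mug, 80 mm across, 90 mm tall, not to be disturbed
- soap: green soap bottle, 60 mm across, 160 mm tall, not to be disturbed
- sugar_jar: glass jar with steel lid, 70 mm across, 90 mm tall, not to be disturbed
- espresso_cup: white cup, 60 mm across, 50 mm tall, not to be disturbed
- spoon: steel spoon, 150 mm long, lying flat, not to be disturbed
- tea_tin: red tin, 72 mm across, 100 mm tall, not to be disturbed
There are look-alikes about, which are no part of the job. Leave any orange look-alike of the pod_c alone.

How it is judged:
By the outcome, as a careful person would: the job done as asked, in the order asked, and still so for the second after the job is handed in, with the robot touching nothing.
Of pod_a, pod_b, pod_c, pod_d only 3 to 4 are there at a start; the rules pass over those that are not, and their reading is None.
At some moment in a run one of pod_a, pod_b, pod_c, pod_d may be knocked a few centimetres aside while the robot is not near it.
It also fails if it takes over 210 s, if anything falls off the work surface, if the arm or the gripper's body presses on something with over 40 N, if the wrist force passes 120 N, or if a joint passes its speed limit or range.

## Working session

There is one attempt and no reset: what is moved stays moved. The work goes in short steps, each a Python script; the robot and the scene stay as the last script left them, time stands still between calls to the robot, and variables do not carry over. Pictures are saved under pics/ and viewed, on a budget of 14 in all, crops included, one or two more only if the job needs it, and the job is handed in when it is done.

```bash
ls; mkdir -p pics
cat > h.py <<'E'
import numpy as np, cv2
from bench import manip as m
from scipy.spatial.transform import Rotation as R
def ray(p,px):
    u,v=px; P=np.array(p["pose"])
    if p.get("name")=="wrist":
        d=np.array([(u-p["cx"])/p["fx"],(v-p["cy"])/p["fy"]]); r=np.hypot(*d)
        k=np.sinc(r/np.pi); c=np.array([d[0]*k,d[1]*k,np.cos(r)])
    else: c=np.array([(u-p["cx"])/p["fx"],(v-p["cy"])/p["fy"],1.])
    return P[:3,3],P[:3,:3]@c
def atz(p,px,z):
    o,d=ray(p,px); return o+d*(z-o[2])/d[2]
def cam(n):
    p=m.camera(n); p["name"]=n; return p
def save(p,f,crop=None,s=1):
    im=p["frame"][:,:,::-1]
    if crop: im=im[crop[1]:crop[3],crop[0]:crop[2]]
    cv2.imwrite("pics/"+f,cv2.resize(im,None,fx=s,fy=s,interpolation=cv2.INTER_CUBIC))
def rot(a):  # tool down, finger closing line (y) along world angle a
    y=np.array([np.cos(a),np.sin(a),0]); z=np.array([0,0,-1.]); x=np.cross(y,z)
    return R.from_matrix(np.c_[x,y,z]).as_rotvec()
E
python3 - <<'E'
from h import *
print(m.nose_length,m.get_time(),m.get_tcp_pos(),m.get_ee_rot())
for n in ["top","scene"]:
    p=cam(n); save(p,n+"0.png",s=1.5); print(n,p["shot"],p["fx"],p["cx"],p["cy"],np.round(p["pose"],3).tolist())
    for l,z in dict(carousel=0,pin_knob=66,cup0=46,cup1=46,cup2=46,cup3=46,swing_handle=145,swing_hinge=115,pod_a=0,pod_b=0,pod_c=0,pod_d=0,spent=46,caddy=0,load_place=46).items():
        for r in m.mark_of(p,l)[:3]: print(l,np.round(r["pixel"]),round(r["conf"],2),atz(p,r["pixel"],z).round())
print(m.get_time())
E
```

```text
pics
25.0 0.0 [163.49644945 602.91806425 255.65361164] [-4.14663287e-01 -3.11404377e+00  1.87947621e-03]
top 1 404.29440681744865 258.3684442028462 195.7429514842912 [[-0.02, -0.98, 0.196, 282.058], [-1.0, 0.023, 0.017, -7.411], [-0.021, -0.196, -0.98, 1294.132], [0.0, 0.0, 0.0, 1.0]]
carousel [236. 188.] 0.94 [568.  89.   0.]
pin_knob [239. 208.] 0.55 [489.  74.  66.]
pin_knob [258. 218.] 0.48 [457.  16.  66.]
cup0 [219. 199.] 0.73 [524. 137.  46.]
cup0 [236. 207.] 0.64 [499.  85.  46.]
cup0 [213. 178.] 0.59 [593. 156.  46.]
cup1 [219. 199.] 0.73 [524. 137.  46.]
cup1 [236. 207.] 0.64 [499.  85.  46.]
cup1 [213. 178.] 0.59 [593. 156.  46.]
cup2 [219. 199.] 0.73 [524. 137.  46.]
cup2 [236. 207.] 0.64 [499.  85.  46.]
cup2 [213. 178.] 0.59 [593. 156.  46.]
cup3 [219. 199.] 0.73 [524. 137.  46.]
cup3 [236. 207.] 0.64 [499.  85.  46.]
cup3 [213. 178.] 0.59 [593. 156.  46.]
swing_handle [227. 207.] 0.79 [481. 105. 145.]
swing_handle [397. 159.] 0.58 [ 611. -396.  145.]
swing_hinge [182. 179.] 0.68 [575. 243. 115.]
pod_a [374. 197.] 0.63 [ 527. -360.    0.]
pod_a [324. 219.] 0.6 [ 461. -1
[... 1477 characters left out ...]
. 145.]
swing_hinge [340. 164.] 0.59 [568. 249. 115.]
pod_a [145. 261.] 0.71 [ 549. -353.   -0.]
pod_a [188. 219.] 0.64 [ 457. -197.    0.]
pod_a [157. 232.] 0.64 [ 463. -293.    0.]
pod_b [145. 261.] 0.71 [ 549. -353.   -0.]
pod_b [188. 219.] 0.64 [ 457. -197.    0.]
pod_b [157. 232.] 0.64 [ 463. -293.    0.]
pod_c [145. 261.] 0.71 [ 549. -353.   -0.]
pod_c [188. 219.] 0.64 [ 457. -197.    0.]
pod_c [157. 232.] 0.64 [ 463. -293.    0.]
pod_d [145. 261.] 0.71 [ 549. -353.   -0.]
pod_d [188. 219.] 0.64 [ 457. -197.    0.]
pod_d [157. 232.] 0.64 [ 463. -293.    0.]
spent [280. 186.] 0.42 [505.  83.  46.]
caddy [203. 273.] 0.6 [ 656. -232.    0.]
load_place [282. 181.] 0.76 [488. 100.  46.]
1.6
```

View pics/top0.png

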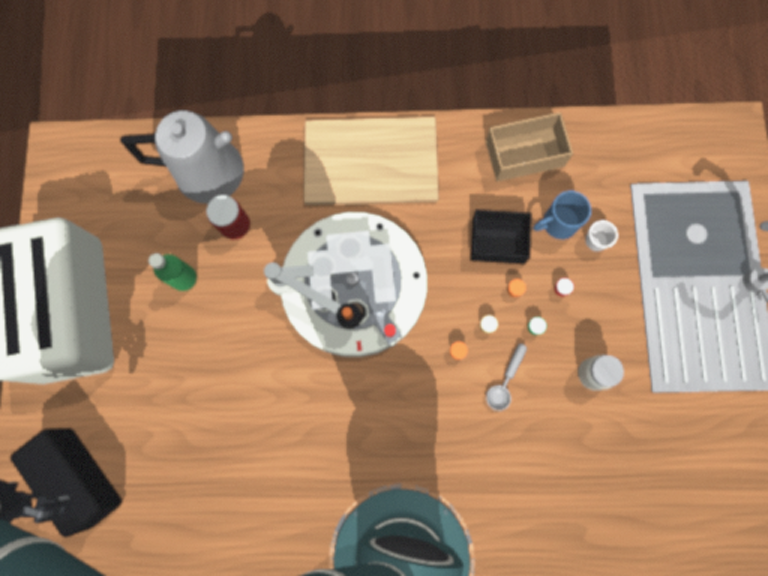

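View pics/scene0.png

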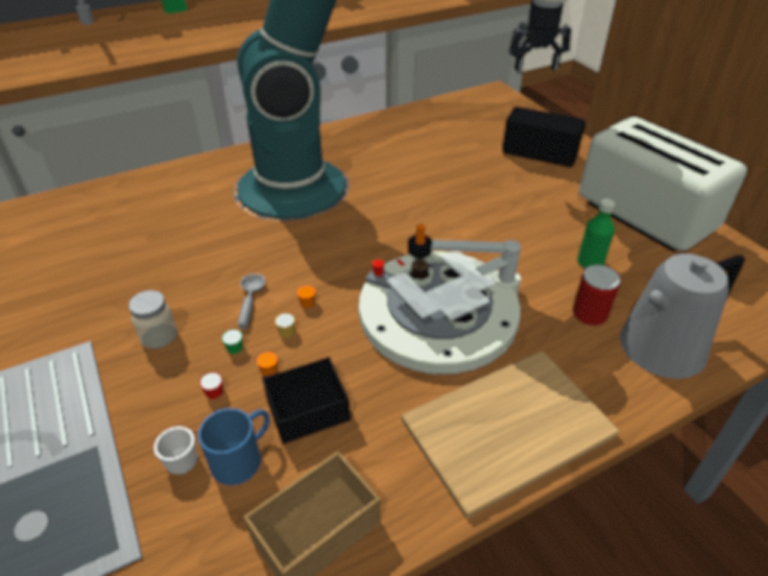

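The top view (px at 1.5×) shows three silver-lidded pods: gold (489,324), green (538,326) and red (565,287). There are two all-orange look-alikes at (459,351) and (517,288) and no blue pod. Next I'll look closer with the wrist camera.

Run:
```python
from h import *
m.goto([450,-270,330],rot(np.pi/2)); p=cam("wrist"); save(p,"w_pods.png",s=1.5)
print(p["fx"],p["cx"],p["cy"],np.round(p["pose"],2).tolist())
for l in ["pod_b","caddy"]:
    for r in m.mark_of(p,l): print(l,np.round(r["pixel"]),round(r["conf"],2),atz(p,r["pixel"],0).round(1))
    for r in m.outline_of(p,l): print(l,"rect",r["rect"],round(r["conf"],2))
m.goto([500,90,380],rot(np.pi/2)); p=cam("wrist"); save(p,"w_car.png",s=1.5)
print(np.round(p["pose"],2).tolist())
for l,z in dict(carousel=0,pin_knob=66,cup0=46,swing_handle=145,swing_hinge=115,spent=46,load_place=46).items():
    for r in m.mark_of(p,l)[:4]: print(l,np.round(r["pixel"]),round(r["conf"],2),atz(p,r["pixel"],z).round(1))
print(m.get_time(),m.get_tcp_pos())
```

```text
297.3186396354542 253.28632594413247 191.840016626369 [[-0.0, 0.97, 0.26, 385.09], [1.0, 0.0, 0.0, -270.01], [0.0, 0.26, -0.97, 446.91], [0.0, 0.0, 0.0, 1.0]]
pod_b [346. 136.] 0.96 [ 414.2 -127.     0. ]
pod_b [235. 165.] 0.82 [ 461.9 -297.     0. ]
pod_b [300. 168.] 0.76 [ 466.1 -198.2    0. ]
pod_b [200. 217.] 0.75 [ 546.2 -355.8    0. ]
pod_b [264. 215.] 0.65 [ 542.9 -252.9    0. ]
pod_b rect [224.6, 153.9, 246.4, 179.3] 0.85
pod_b rect [183.8, 204.7, 206.1, 232.1] 0.64
pod_b rect [335.6, 124.0, 361.5, 147.0] 0.64
pod_b rect [250.5, 203.7, 269.8, 234.6] 0.57
pod_b rect [406.4, 153.0, 493.9, 275.7] 0.55
caddy [277. 277.] 0.97 [ 658.2 -228.     0. ]
caddy rect [241.0, 250.3, 321.9, 318.6] 0.67
[[0.0, 0.97, 0.26, 434.82], [1.0, -0.0, -0.0, 88.45], [0.0, 0.26, -0.97, 496.98], [0.0, 0.0, 0.0, 1.0]]
carousel [255. 189.] 0.73 [562.   90.9   0. ]
pin_knob [198. 127.] 0.67 [452.5   7.3  66. ]
cup0 [291. 173.] 0.88 [524.5 146.6  46. ]
cup0 [252. 151.] 0.87 [491.4  86.2  46. ]
cup0 [292. 215.] 0.64 [594.  150.3  46. ]
swing_handle [259. 148.] 0.75 [475.1  95.3 145. ]
swing_hinge [364. 216.] 0.71 [572.1 246.7 115. ]
spent [ 50. 253.] 0.71 [ 683.6 -326.2   46. ]
spent [252. 150.] 0.39 [489.9  87.3  46. ]
load_place [248. 154.] 0.68 [495.4  79.8  46. ]
load_place [382. 258.] 0.52 [679.6 323.9  46. ]
6.85 [500.04985696  89.69576873 379.98715965]
```

View pics/w_pods.png

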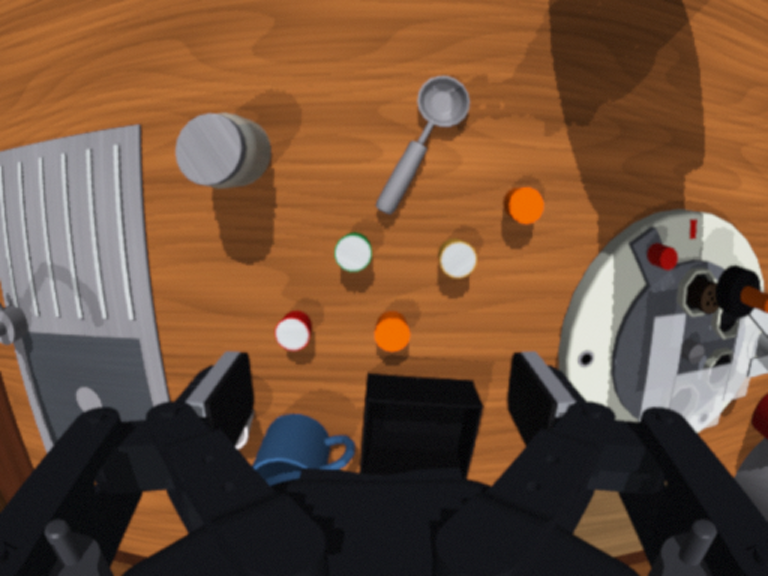

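View pics/w_car.png

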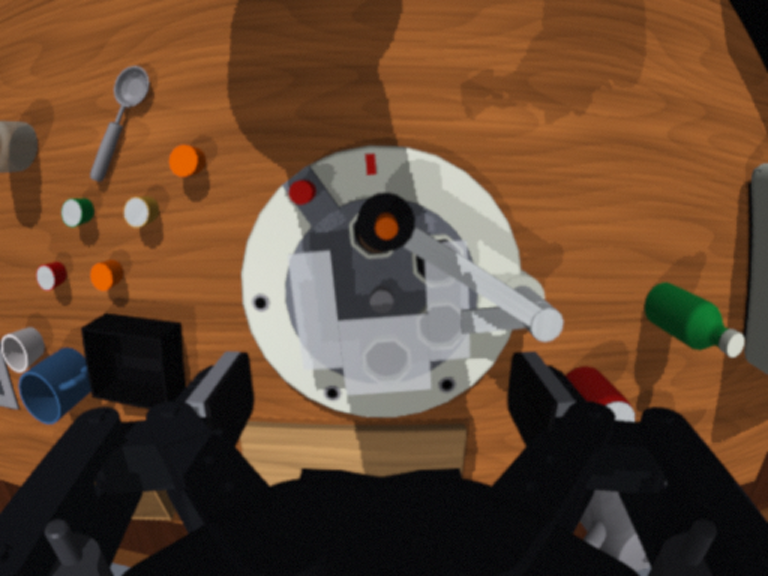

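Lids confirm it: gold (459,259), green (353,252) and red (293,331) are silver. (526,205) and (392,333) have orange lids, so I leave them alone. Now fitting the carousel from its holes and rim.

Run:
```python
from h import *
from scipy.optimize import least_squares
# re-shoot from same pose for calibration & hole centroids
p=cam("wrist"); g=cv2.cvtColor(p["frame"],cv2.COLOR_RGB2GRAY).astype(float); P2=[]
def cen(p,u,v,dark=True,w=7):
    g=cv2.cvtColor(p["frame"],cv2.COLOR_RGB2GRAY).astype(float); s=g[v-w:v+w+1,u-w:u+w+1]
    k=np.clip(np.median(s)-25-s,0,None); yy,xx=np.mgrid[v-w:v+w+1,u-w:u+w+1]
    return (k*xx).sum()/k.sum(),(k*yy).sum()/k.sum()
obs=[]
px=[cen(p,173,201),cen(p,221,262),cen(p,298,256)]
for a,q in zip([270,330,390],px): obs.append((a,atz(p,q,34)[:2]))
kn=atz(p,(301/1.5,192/1.5),80)[:2]
def fit(o,f=True):
    def r(s): return np.concatenate([s[:2]+135*np.array([np.cos(np.radians(a)+s[2]),np.sin(np.radians(a)+s[2])])-q for a,q in o])
    s=least_squares(r,[565,88,0]); return s.x,s.fun.round(1)
print("wrist",px,fit(obs)); print("with knob",kn,fit(obs+[(210,kn)]))
t=cam("top"); px=[cen(t,278,183,w=5),cen(t,253,151,w=5),cen(t,212,155,w=5)]
print("top",px,fit([(a,atz(t,q,34)[:2]) for a,q in zip([270,330,390],px)]))
c,s=fit(obs)[0][:2],fit(obs)[0][2]
print("mark",atz(p,(370/1.5,164/1.5),34), "pred edge",c+150*np.array([-np.cos(s),-np.sin(s)]))
print("load",c-70*np.array([np.cos(s),np.sin(s)]))
print("handle top",atz(p,(387/1.5,227/1.5),159),atz(t,(347/1.5,313/1.5),159),"hinge top",atz(p,(547/1.5,324/1.5),121),atz(t,(273/1.5,271/1.5),121))
```

```text
wrist [(np.float64(172.68247422680412), np.float64(201.43181148748158)), (np.float64(220.34871214265496), np.float64(261.35578828191336)), (np.float64(296.98800892359174), np.float64(256.26742889012826))] (array([5.63974459e+02, 8.95528117e+01, 7.87216353e-02]), array([-0.4, -0. ,  0.6,  0. , -0.2, -0. ]))
with knob [453.17424868  15.3621136 ] (array([5.64345612e+02, 9.03044252e+01, 7.33252501e-02]), array([-0.8,  0.7,  0.7,  0.1,  0.6,  0.1, -0.5, -0.9]))<stdin>:8: RuntimeWarning: invalid value encountered in scalar divide
Traceback (most recent call last):
ValueError: Residuals are not finite in the initial point.
```

Run:
```python
from h import *
p=cam("wrist"); t=cam("top"); s=cam("scene")
H=[atz(p,(387/1.5,227/1.5),159),atz(t,(347/1.5,312/1.5),159),atz(s,(420/1.5,226/1.5),159)]
G=[atz(p,(547/1.5,324/1.5),121),atz(t,(273/1.5,271/1.5),121),atz(s,(511/1.5,246/1.5),121)]
for h,g in zip(H,G): print(h.round(),g.round(),np.linalg.norm(h-g))
for a in (154,79): 
  for q in ([494,85,151],[396,281,151]): print(a,m.inverse_kinematics(q,rot(np.radians(a))))
# knob grasp orientation over hole1..4, pods
c=np.array([564.2,90]);yaw=.077
for k in range(4):
    th=np.radians(210+60*k)+yaw; q=c+135*np.array([np.cos(th),np.sin(th)])
    for a in (th+np.pi/2,th-np.pi/2): 
        j=m.inverse_kinematics([*q,70],rot(a)); print(k,q.round(),None if j is None else np.round(j,2))
for a in (yaw,yaw+np.pi):
    j=m.inverse_kinematics([494.4,84.6,70],rot(a)); print("load",None if j is None else np.round(j,2))
```

```text
[477.  95. 159.] [570. 247. 121.] 182.03085154700267
[475.  90. 159.] [568. 241. 121.] 181.00013213660955
[480.  93. 159.] [576. 244. 121.] 182.27886763012305
154 [-0.52803304  0.35031341  0.35184317  2.02151617 -0.1661879   0.79658707
  2.60856712]
154 [-1.46898715  0.4805767   0.97839487  2.07135077 -0.53032902  0.86056843
  2.50553505]
79 [-1.01550869  0.5220041   0.99207649  2.03491212 -0.56874148  0.88680831
  1.67208429]
79 [-1.44938142  0.46678949  0.94942     2.07092137 -0.50749277  0.85246561
  1.17523747]
0 [453.  14.] [-0.95  0.72  1.09  2.19 -0.93  0.82 -0.21]
0 [453.  14.] [-0.72  0.53  0.75  2.18 -0.6   0.64  2.63]
1 [575. -45.] [-0.71  0.88  1.04  1.89 -0.94  0.97  0.86]
1 [575. -45.] [ 0.58  0.7  -0.73  1.85  0.61  0.84  2.75]
2 [686.  32.] [-0.68  0.97  0.95  1.59 -0.88  1.06  1.65]
2 [686.  32.] [-0.73  1.05  1.08  1.59 -1.    1.14 -1.42]
3 [676. 166.] [-0.75  0.88  0.74  1.56 -0.68  0.97  2.36]
3 [676. 166.] [-0.97  1.19  1.24  1.57 -1.16  1.27 -0.5 ]
load [-0.98  0.72  0.97  2.07 -0.84  0.81  0.59]
load [ 0.08  0.5  -0.37  2.04  0.29  0.65  2.73]
```

```bash
cat >> h.py <<'E'
C=np.array([564.2,90.]); YAW=.077
LOAD=C-70*np.array([np.cos(YAW),np.sin(YAW)])
HINGE=np.array([571.,245.])
def swing(th0,th1,z,r=179,rate=100,mf=50):
    n=max(2,int(np.ceil(abs(th1-th0)/.17)))
    for th in np.linspace(th0,th1,n+1)[1:]:
        q=HINGE+r*np.array([np.cos(th),np.sin(th)])
        if m.move_straight([*q,z],rot(th-1.5*np.pi),rate=rate,max_force=mf): print("stop at",np.degrees(th),m.get_tcp_pos(),m.get_force()); return True
    return False
E
python3 - <<'E'
from h import *
d=np.array([477.5,93])-HINGE; th=np.arctan2(d[1],d[0])%(2*np.pi); print(np.degrees(th),np.linalg.norm(d))
q=HINGE+179*d/np.linalg.norm(d)
m.goto([*q,235],rot(th-1.5*np.pi)); print(m.get_joint_pos().round(2))
if m.move_straight([*q,151],rate=120,max_force=15): print("contact",m.get_tcp_pos(),m.get_force())
else:
    m.close(); print(m.get_gripper_width(),m.get_force().round(1))
    swing(th,th-1.2,151); print(m.get_force().round(1),m.get_gripper_width(),m.get_tcp_pos(),m.get_joint_pos().round(2))
print(m.get_time())
E
```

```text
238.4030146000928 178.45517644495493
[-1.25  0.43  1.24  2.   -0.47  1.05 -0.34]
0.19321220971618064 [-0.8 -0.   5.3]
[-5.7  1.7 10.1] 0.18825602256800747 [394.84652374 277.79219037 151.21248441] [-1.61  0.65  1.23  2.08 -0.76  0.97 -1.72]
13.65
```

Run:
```python
from h import *
m.open_gripper(); q=m.get_tcp_pos(); m.move_straight([q[0],q[1],340],rate=200)
m.movej([-.15,.417,0,1.614,0,1.111,0]); print(m.get_tcp_pos(),m.get_ee_rot())
for a in (YAW,YAW+np.pi):
    print(m.inverse_kinematics([*LOAD,85],rot(a)))
    print(m.inverse_kinematics([657,-232,90],rot(a)))
m.goto([LOAD[0]-20,LOAD[1],260],rot(np.pi/2)); p=cam("wrist"); save(p,"w_load.png",s=1.5); print(m.get_joint_pos().round(2))
for l,z in dict(spent=46,cup0=46,load_place=46,pin_knob=66,swing_handle=145).items():
    for r in m.mark_of(p,l)[:3]: print(l,np.round(r["pixel"]),round(r["conf"],2),atz(p,r["pixel"],z).round(1))
print(LOAD,m.get_time())
```

```text
[621.5087844   63.44162497 256.36334668] [-2.04813448e+00 -2.38162864e+00  5.46813843e-04]
[-0.221261    0.4458376  -0.01148563  2.04554487  0.00818106  0.65025197
 -0.16113561]
[ 0.2357357   0.71921082  0.08841168  1.53293411 -0.07475995  0.89275366
  0.42627304]
[ 0.24411829  0.51189924 -0.57689685  2.03016607  0.41929275  0.71583493
  2.6222263 ]
[-0.33601322  1.02897953  1.07660413  1.55473396 -0.96527617  1.16140623
 -2.11527534]
[ 0.01  0.17 -0.28  1.95  0.05  1.03  1.28]
spent [256. 188.] 0.82 [493.   87.9  46. ]
spent [251. 189.] 0.55 [494.4  81.9  46. ]
cup0 [310. 213.] 0.64 [523.8 151.5  46. ]
cup0 [255. 190.] 0.56 [495.6  86.1  46. ]
cup0 [308. 267.] 0.56 [597.4 153.7  46. ]
load_place [250. 190.] 0.62 [495.5  80.9  46. ]
pin_knob [186. 155.] 0.61 [451.4  12.2  66. ]
swing_handle [462. 113.] 0.72 [396.4 277.7 145. ]
[494.40741249  84.61532464] 19.2333
```

View pics/w_load.png

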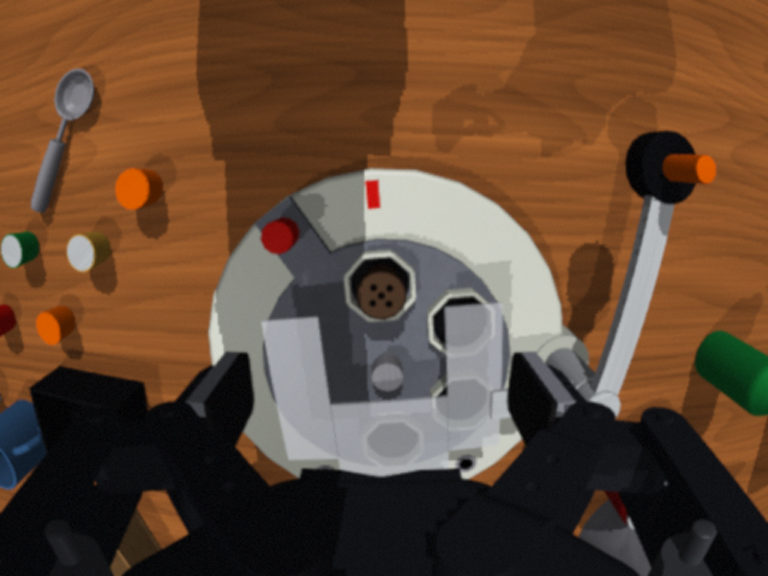

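The arm is clear: its handle is at (705,168). The spent pod sits in the first cup at (381,294). Picking it out.

Run:
```python
from h import *
p=cam("wrist"); s=atz(p,(381/1.5,294/1.5),78)[:2]; print("spent lid",s.round(1)); s=(s+LOAD)/2
m.goto([*s,150],rot(YAW)); print(m.get_joint_pos().round(2))
if m.move_straight([*s,85],rate=80,max_force=12): print("contact",m.get_tcp_pos(),m.get_force())
m.close(); w=m.get_gripper_width(); print("width",w,m.get_force().round(1),m.get_tcp_pos())
if .3<w<.55:
    m.move_straight([*s,190],rate=150); print(m.get_gripper_width(),m.get_force().round(1))
    m.goto([657,-230,190],rot(YAW)); print("held",m.get_gripper_width())
    m.move_straight([657,-230,95],rate=120,max_force=12); m.open_gripper(); m.move_straight([657,-230,200],rate=200)
    m.goto([480,-290,280],rot(np.pi/2)); p=cam("wrist"); save(p,"w_pods2.png",s=1.5)
    for l in ["spent","pod_b","caddy"]:
        for r in m.mark_of(p,l): print(l,np.round(r["pixel"]),round(r["conf"],2),atz(p,r["pixel"],0).round(1))
    print(m.get_joint_pos().round(2))
print(m.get_time())
```

```text
spent lid [493.6  85.1]
[-0.16  0.34 -0.09  2.01  0.04  0.79 -0.19]
width 0.39551246447428906 [-3.4 -0.5 10.6] [494.09628715  84.87246971  85.49872256]
0.39756176375933583 [ 1.1 -0.4  0.1]
held 0.39548882271860236
spent [292. 278.] 0.96 [ 660.  -229.7    0. ]
pod_b [276. 204.] 0.9 [ 538.3 -257.8    0. ]
pod_b [246. 148.] 0.82 [ 459.7 -300.     0. ]
pod_b [324. 155.] 0.72 [ 468.  -192.8    0. ]
pod_b [205. 209.] 0.67 [ 545.7 -358.     0. ]
pod_b [370. 119.] 0.65 [ 415.4 -126.9    0. ]
pod_b [295. 276.] 0.31 [ 655.9 -225.1    0. ]
caddy [295. 277.] 0.96 [ 657.  -225.5    0. ]
caddy [296. 274.] 0.71 [ 651.6 -223.4    0. ]
caddy [494. 184.] 0.63 [506.6 136.3  -0. ]
caddy [472. 217.] 0.16 [567.2  95.1   0. ]
[ 0.66  0.29 -0.21  1.74  0.07  1.12  2.  ]
28.175
```

View pics/w_pods2.png

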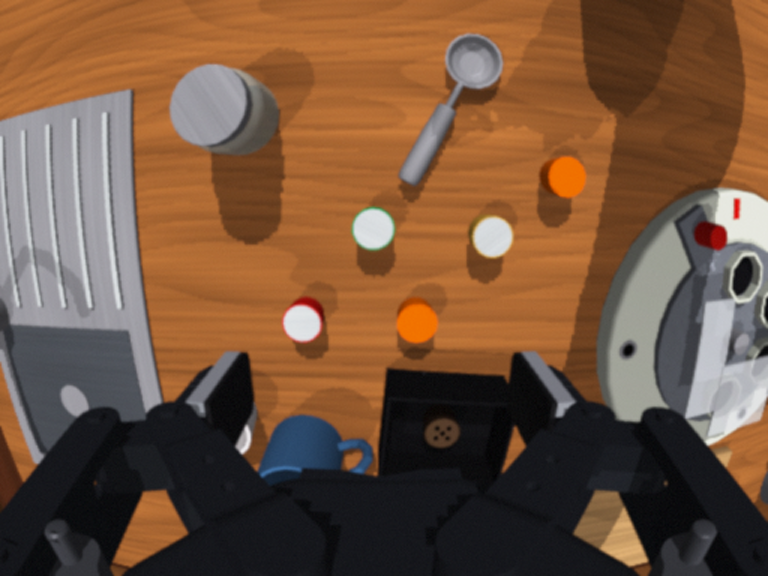

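Spent pod is in the caddy at (442,433). The fresh lids are gold (492,236), green (373,228) and red (303,322). Loading gold first.

```bash
cat >> h.py <<'E'
def lids(p):
    hsv=cv2.cvtColor(p["frame"],cv2.COLOR_RGB2HSV)
    k=((hsv[:,:,1]<50)&(hsv[:,:,2]>165)).astype(np.uint8)
    n,_,st,ce=cv2.connectedComponentsWithStats(k); out=[]
    for i in range(1,n):
        q=atz(p,ce[i],32); w,h,a=st[i][2:5]
        o,_=ray(p,ce[i]); mm=np.linalg.norm(q-o)/p["fx"]
        if 26<np.sqrt(w*h)*mm<46 and a/(w*h)>.6: out.append((q[:2],np.sqrt(w*h)*mm,ce[i]))
    return out
def pick(exp,a=np.pi/2,zg=41):
    exp=np.array(exp,float)
    m.goto([exp[0]-10,exp[1],190],rot(a)); p=cam("wrist")
    L=sorted(lids(p),key=lambda l:np.linalg.norm(l[0]-exp)); print([(l[0].round(1),round(l[1],1),l[2].round()) for l in L[:3]])
    mk=sorted([atz(p,r["pixel"],0)[:2] for r in m.mark_of(p,"pod_b")],key=lambda q:np.linalg.norm(q-exp)); print("marks",[q.round(1) for q in mk[:2]])
    if not L or np.linalg.norm(L[0][0]-exp)>15: print("NOT FOUND near"); save(p,"miss%d.png"%p["shot"],s=1.5); return False
    q=L[0][0]; u,v=L[0][2].astype(int); s=p["frame"][max(v-30,0):v+31,u-30:u+31].reshape(-1,3)
    hs=cv2.cvtColor(s[None],cv2.COLOR_RGB2HSV)[0]; print("centre px",u,v)
    m.move_straight([*q,100],rot(a),rate=200)
    if m.move_straight([*q,zg],rate=90,max_force=12): print("contact",m.get_tcp_pos(),m.get_force()); return False
    m.close(); w=m.get_gripper_width(); print("width",w)
    m.move_straight([*q,200],rate=200); w=m.get_gripper_width(); print("held",w,m.get_time()); return .3<w<.5
def load(zg=41):
    m.goto([*LOAD,190],rot(YAW)); print(m.get_joint_pos().round(2))
    m.move_straight([*LOAD,105],rate=150)
    print("down",m.move_straight([*LOAD,zg+46],rate=50,max_force=8),m.get_tcp_pos().round(1),m.get_force().round(1))
    m.open_gripper(); m.move_straight([*LOAD,190],rate=150)
    m.goto([LOAD[0]-20,LOAD[1],260],rot(YAW)); p=cam("wrist"); save(p,"load%d.png"%p["shot"],s=1.5)
    print("shot",p["shot"],[(l[0].round(1),round(l[1],1),l[2].round()) for l in lids(p)],m.get_time())
    for r in m.mark_of(p,"pod_b")[:5]: print(np.round(r["pixel"]),round(r["conf"],2),atz(p,r["pixel"],46)[:2].round(1))
E
python3 - <<'E'
from h import *
p=cam("wrist")
for n,u in dict(gold=(492,236),green=(373,228),red=(303,322)).items(): print(n,atz(p,(u[0]/1.5,u[1]/1.5),32)[:2].round(1))
print([(l[0].round(1),round(l[1],1)) for l in lids(p)])
if pick(atz(p,(492/1.5,236/1.5),32)[:2]): load()
E
```

```text
gold [ 467.2 -195.6]
green [ 461.5 -295.7]
red [ 543.3 -357.3]
[(array([ 461.7, -296. ]), np.float64(32.8)), (array([ 467.5, -195.2]), np.float64(32.0)), (array([ 543.7, -359. ]), np.float64(31.0))]
[(array([ 467.1, -194.9]), np.float64(31.6), array([254., 193.])), (array([ 461.4, -295.6]), np.float64(31.8), array([153., 188.])), (array([ 541.8, -359.2]), np.float64(28.5), array([109., 257.]))]
marks [array([ 466.5, -196.8]), array([ 413.9, -129.3])]
centre px 254 193
width 0.3924753687813602
held 0.39680262305030695 31.8083
[-0.06  0.29 -0.2   1.98  0.07  0.89 -0.22]
down True [494.6  84.6  87.5] [-3.1 -0.2 15. ]
shot 15 [(array([498.4,  76.1]), np.float64(33.8), array([273., 178.]))] 36.6
[274. 174.] 0.96 [497.8  84.1]
[203. 298.] 0.82 [420.4 -91.7]
```

View pics/load15.png

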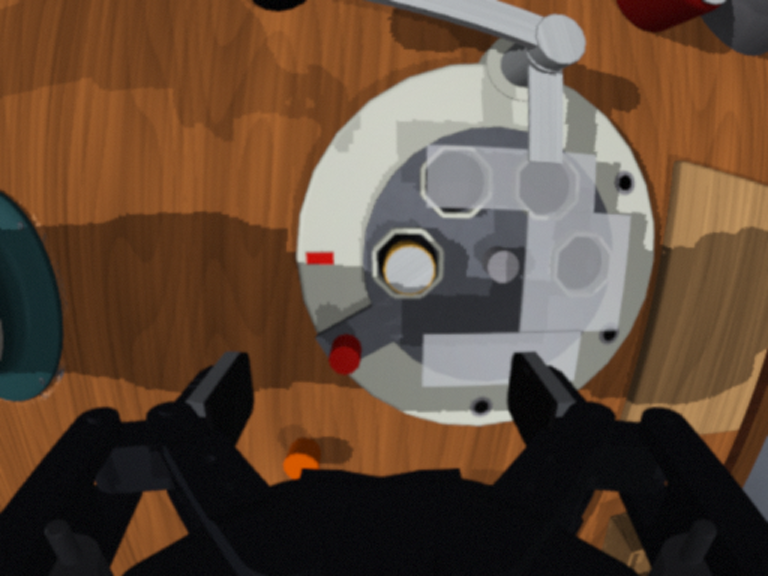

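Gold stands upright in the cup, its lid at (409,268). Indexing now.

```bash
cat >> h.py <<'E'
def knob(k,off=0):
    th=np.radians(210+60*k)+YAW+off; return C+135*np.array([np.cos(th),np.sin(th)]),rot(th+np.pi/2)
def index(k,z=81):
    q,o=knob(k); m.goto([*q,170],o); print(m.get_joint_pos().round(2))
    if m.move_straight([*q,z],rate=90,max_force=12): print("contact",m.get_tcp_pos(),m.get_force()); return
    m.close(); print("w",m.get_gripper_width(),m.get_force().round(1))
    m.move_straight([*q,z+17],rate=40); print("lift",m.get_force().round(1),m.get_gripper_width())
    for s in np.linspace(0,1,7)[1:]:
        q,o=knob(k+s)
        if m.move_straight([*q,z+17],o,rate=60,max_force=35): print("stop",s,m.get_force(),m.get_tcp_pos()); return
    print("turned",m.get_force().round(1))
    for off in (0,.01,-.01,.02,-.02,.03,-.03):
        q,o=knob(k+1,off); m.move_straight([*q,z+16],o,rate=40)
        st=m.move_straight([*q,z+.5],rate=30,max_force=18); print("lower",off,st,m.get_tcp_pos().round(1),m.get_force().round(1))
        if not st: break
    m.open_gripper(); m.wait(.3); q=m.get_tcp_pos(); m.move_straight([q[0],q[1],190],rate=150)
    print(m.get_joint_pos().round(2),m.get_time())
    p=cam("wrist"); save(p,"idx%d.png"%p["shot"],s=1.5); print("shot",p["shot"],"knob expect",knob(k+1)[0].round(1))
    for l,z in dict(pin_knob=66,cup0=46).items():
        for r in m.mark_of(p,l)[:3]: print(l,np.round(r["pixel"]),round(r["conf"],2),atz(p,r["pixel"],z).round(1))
E
python3 - <<'E'
from h import *
index(0)
E
```

```text
[-0.05  0.23 -0.06  2.11  0.02  0.81 -1.08]
w 0.25915639902898696 [-1.7 -0.7  7.1]
lift [ 2.1  0.3 -8.8] 0.2585598488686066
turned [ 1.3 -4.8 -9.2]
lower 0 False [574.6 -44.7  81.5] [ 1.4 -5.9 -3.9]
[ 0.26  0.42 -0.3   1.79  0.15  0.95 -0.02] 45.825
shot 16 knob expect [574.6 -44.6]
pin_knob [253. 190.] 0.72 [573.6 -42.7  66. ]
pin_knob [172.  41.] 0.23 [497.7  78.6  66. ]
cup0 [177.  41.] 0.92 [496.2  82.6  46. ]
```

Spring load at the bottom fell to 3.9 N, so the pin is home. Next pod is green.

Run:
```python
from h import *
if pick([461.7,-296]): load()
```

```text
[(array([ 461.3, -295.9]), np.float64(32.1), array([253., 193.])), (array([ 543.5, -358.9]), np.float64(29.8), array([194., 267.]))]
marks [array([ 461.1, -297.3]), array([ 538.4, -257.6])]
centre px 253 192
width 0.39197005719325156
held 0.3892828597698956 50.7083
[ 0.16  0.31 -0.45  1.97  0.17  0.9  -0.31]
down True [494.6  84.5  87.5] [-2.6 -0.9 13.6]
shot 18 [(array([498.7,  73.6]), np.float64(36.4), array([273., 180.]))] 55.625
[269. 173.] 0.92 [492.3  84.2]
[205. 299.] 0.62 [422.1 -94.8]
[297. 223.] 0.46 [531.8  26.8]
```

View pics/load18.png

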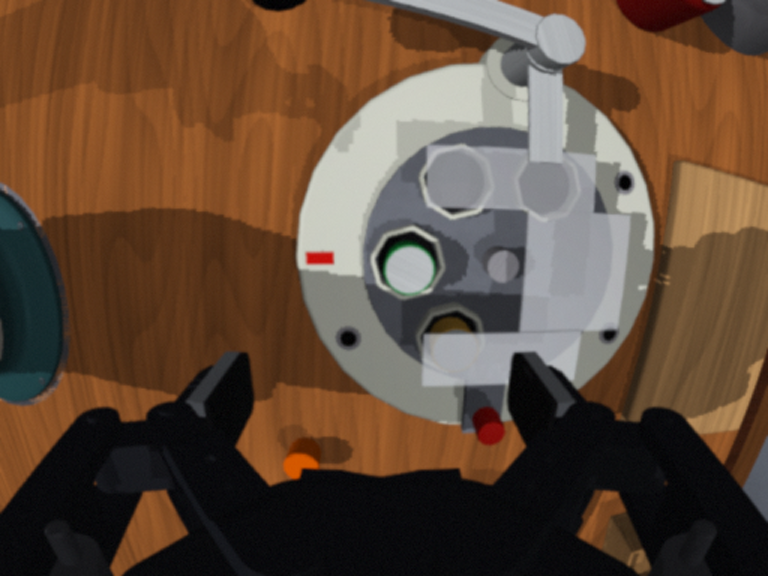

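Green is upright at the load place (409,270). Gold has advanced to (453,338) and the knob is over hole 2 at (488,426). Indexing again, then red.

Run:
```python
from h import *
index(1)
m.goto([560,-150,260],rot(np.pi/2))
if pick([543.5,-358.5]): load()
```

```text
[ 0.31  0.45 -0.37  1.81  0.2   0.92 -0.06]
w 0.25919907861088326 [-0.4 -0.4  5.2]
lift [ 0.9 -0.9 -8.6] 0.258368256221479
turned [ 3.  -1.8 -7.6]
lower 0 False [686.1  31.8  81.5] [ 2.7 -0.8 -5.3]
[ 0.31  0.66 -0.61  1.49  0.4   1.12  0.75] 64.7417
shot 19 knob expect [686.   31.7]
pin_knob [254. 192.] 0.58 [684.4  32.   66. ]
[(array([ 543.7, -359.2]), np.float64(32.1), array([251., 193.]))]
marks [array([ 541.7, -360.1]), array([ 537.2, -256.7])]
centre px 251 192
width 0.3945334990596326
held 0.39287215046171264 69.6917
[ 0.25  0.33 -0.56  1.97  0.22  0.91 -0.35]
down True [494.6  84.5  87.5] [-2.7 -1.1 13.3]
shot 21 [(array([498.2,  73.9]), np.float64(35.8), array([273., 180.]))] 74.575
[270. 172.] 0.55 [493.2  85.8]
[299. 222.] 0.5 [534.3  27.4]
```

Run:
```python
from h import *
a=cv2.imread("pics/load21.png")[:,:]; s=cam("scene"); b=cv2.resize(s["frame"][:,:,::-1],(400,300))
t=cam("top"); c=cv2.resize(t["frame"][:,:,::-1],(400,300))
a=cv2.resize(a[0:460,200:700],(400,368))
d=cv2.resize(s["frame"][135:245,230:350,::-1],(400,368),interpolation=cv2.INTER_CUBIC)
cv2.imwrite("pics/comp.png",cv2.resize(np.vstack([np.hstack([a,d]),np.hstack([b,c])]),(719,600)))
p=[r for r in m.mark_of(t,"swing_handle")]; print([(r["pixel"],r["conf"],atz(t,r["pixel"],145).round()) for r in p[:2]])
```

```text
[([163.0, 236.0], 0.57, array([401., 287., 145.]))]
```

View pics/comp.png

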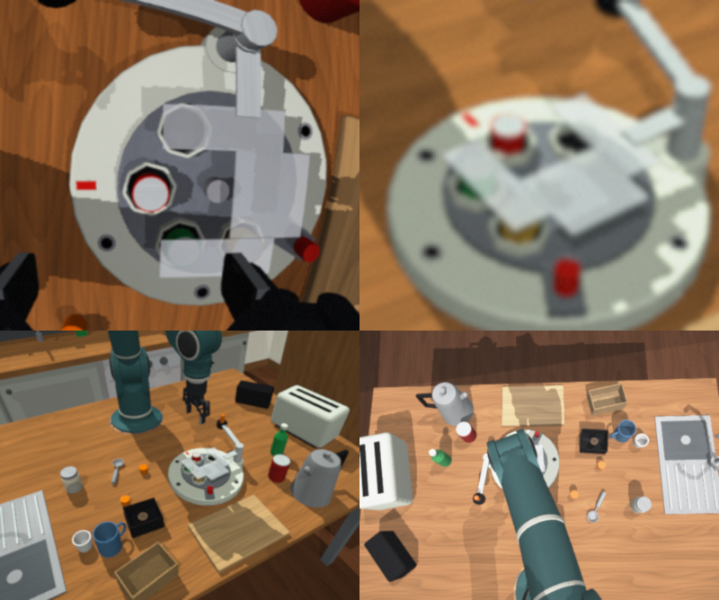

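Red is upright at the load place, green and gold follow, the pin is at hole 3, and no silver-lidded pod is left on the counter. Swinging the arm back.

Run:
```python
from h import *
th=np.radians(169.65); q=np.array([394.8,277.8]); o=rot(th-1.5*np.pi)
m.goto([430,230,260],o); m.goto([*q,235],o); print(m.get_joint_pos().round(2))
if m.move_straight([*q,151],rate=120,max_force=15): print("contact",m.get_tcp_pos(),m.get_force())
else:
    m.close(); print(m.get_gripper_width())
    r=swing(th,np.radians(240),151,mf=40)
    if not r: swing(np.radians(240),np.radians(248.5),151,rate=40,mf=18)
    print(m.get_force().round(1),m.get_gripper_width(),m.get_tcp_pos())
    d=m.get_tcp_pos()[:2]-HINGE; print("angle",np.degrees(np.arctan2(d[1],d[0]))%360,"LOAD dir",np.degrees(np.arctan2(*(LOAD-HINGE)[::-1]))%360)
    m.wait(.3); m.open_gripper(); q=m.get_tcp_pos(); m.move_straight([q[0],q[1],240],rate=150)
    m.goto([LOAD[0]-60,LOAD[1]-60,320],rot(YAW)); p=cam("wrist"); s=cam("scene"); print(LOAD,m.get_time())
    for c in (p,s):
        for r in m.mark_of(c,"swing_handle")[:2]: print(np.round(r["pixel"]),round(r["conf"],2),atz(c,r["pixel"],145).round(1))
    save(p,"final_w.png",s=1.5); save(s,"final_s.png",(210,100,380,260),4)
```

```text
[-0.21  0.22 -0.53  1.97  0.13  0.99 -2.55]
0.19204188458866212
stop at 248.5 [494.47123525  83.33080638 151.19938216] [-8.26813096  0.53944196 14.12750517]
[-8.3  0.5 14.1] 0.19263453856525023 [494.47123525  83.33080638 151.19938216]
angle 244.66869794064513 LOAD dir 244.4729341356621
[494.40741249  84.61532464] 85.2667
[320. 125.] 0.93 [495.2  84.5 145. ]
[278. 158.] 0.97 [493.8  79.8 145. ]
[278. 180.] 0.69 [576.3  31.3 145. ]
```

View pics/final_w.png

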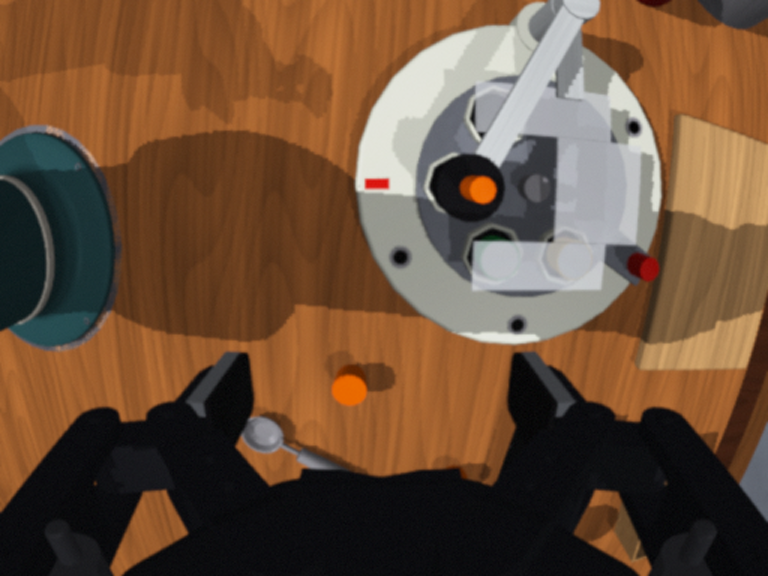

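The brew head is back over the load place with the handle at (483,189). Its measured position (495.2, 84.5) matches the load point (494.4, 84.6), and it stopped against a hard stop.

```bash
python3 -c "
from h import *
print(m.finish_job(),m.get_time())"
```

```text
the job is handed in; nothing more can be done
the job is handed in; nothing more can be done
```

The magazine is restocked and the job is handed in, at about 85 s on the robot's clock. No verdict is reported.

**What I did**
- I swung the brew arm 1.2 rad clear and dropped the spent pod in the black caddy.
- I loaded gold, green and red, each at the load place. No blue pod was present, and I left both orange-lidded look-alikes alone.
- I indexed the pin after gold and after green (hole 1 to 2, then 2 to 3).
- With red left at the load place, I swung the arm back to its stop.

**Last checks**
- **Pods:** all three were upright in their cups when pictured.
- **Pin:** it went down fully both times, to the height at which it was first gripped. The spring load was 3.9 and 5.3 N, against about 4 N expected at home. The second reading is a little high, but the knob then showed over hole 3. I did not measure the pin's seated height from a picture.
- **Swing arm:** it met the stop at 244.7° against 244.5° expected. The wrist camera puts the handle within 1 mm of the load point. The scene camera reads about 5 mm off in y, which I put down to that camera's error.
- **Other items:** none looked disturbed in the last overview, taken before the arm was swung back.

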